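Weigh the olive jar on the two-pan counter scale

ROBOT

A 6-joint arm with a two-finger parallel gripper is mounted at the origin on the work surface. World frame = base frame: x ahead of the robot, y to its left, z up, the work surface at z = 0. Lengths are in mm, angles in degrees, forces in N, time in s.
With the tool pointing down it reaches from about 300 to 850 mm from the base axis. Payload 4.2 kg.
Tool frame: the origin (TCP) lies midway between the tips of the shut fingers; the grasp point (between the pads) lies 19 mm behind it (env.hold_point_z is the z of the grasp point in the tool frame, in mm); z points along the fingers, y is the direction in which the jaws open and shut (so a half turn about z gives the same grasp; the last joint's range is limited). The gripper opens to 91 mm and grips with 3 to 60 N. Pads are 32 mm wide; open, the fingers measure 118 mm over their backs; the gripper's body (76 mm by 178 mm) begins 60 mm behind the grasp point.
Start: joints at [-66.005, 18.312, 89.639, -0, 72.044, -1.146], TCP at [244.296, -520.541, 213.976] pointing down, gripper open.
Joint ranges: [-177.97, 177.97], [-48.28, 115.42], [12.27, 149.76], [-77.06, 257.06], [2.81, 150.46], [-146.56, 146.56]. Speed limits (degrees/s): [147.25, 147.25, 180, 180, 180, 180].

INTERFACE

Orientations are given as [roll, pitch, yaw] about the fixed x, y, z axes, in that order (R = Rz(yaw) Ry(pitch) Rx(roll)).
In Python, from workcell import env, grab_frame, camera_params, spotter gives the robot as it stands. The module is installed in compiled form; this text tells all that it offers.
- The arm moves only by the shell command python3 -m jog 'ROWS' [FORCE]. ROWS is text: rows parted by semicolons, each of 7 numbers parted by spaces: the turn, a rotation vector about the world's x, y, z in units of 5 degrees (1.0 is 5 degrees), then the shift along the world's x, y, z in units of 25 mm (1.0 is 25 mm), then the opening, from 0 (shut) to 1 (fully open). A call has 1 to 5 rows; each row is the pose to reach, as a shift and turn from the pose commanded when the call began; what a row does not reach only later rows make up. A row lasts 1/8 s, in which the tool goes at most 62.5 mm and 10.7 degrees, less where a joint would pass 70% of its speed; a pose out of reach is approached as far as the arm can. A call with a gripper value outside its range is refused whole. The fingers move at their own pace and stop on an object; FORCE is the grip in N (left out, the last holds). Time passes only in rows, so rows that repeat a pose let the fingers close. It gives the time, the measured TCP pose, the force and the opening at its end, in the units of the state.
- env.state(): the state, without advancing time (a new reading comes with each control period).
- grab_frame(name): name is "scene" or "side" or "wrist"; returns the picture (400x640x3 uint8, red, green, blue); there is no depth.
- camera_params(name): a dict with "K" (3x3 intrinsics, pixels), "rvec" (rotation vector, rad) and "tvec" (3), from world to camera coordinates, as OpenCV has them. Camera axes: x right, y down, z forward; pixel columns grow to the right and rows downward; lengths in mm; the calibration is good to about 2 mm. A picture is of the moment at which its call begins: read the wrist's pose just before it. camera_params takes no time and is no camera call; for the wrist camera it gives the pose at the moment of the call.
- env.job_done(): hands the job in, once; it reports no verdict.
Trained networks look in the newest picture that a camera, given by its name, has taken for a name from the list of things; names that differ only in an ending like _2 or _b are one class to them, and where a whole thing is asked for, a point or a joint stands for the part that bears it (a point fixed in the world has none). Each returns a list of dicts, best first, with "conf" (0 to 1); they miss things now and then, are a little off and sometimes report something else, mostly with a low value. They report only what shows in the picture. A call takes as long as a camera call. They do not tell look-alikes from the thing itself.
- spotter.look_for(query, camera): "box" ([left, top, width, height] in pixels, round what is visible of it).
- spotter.trace(query, camera): "region" (400x640 bool, what is visible of it) and "box" ([left, top, width, height] in pixels, round what is visible of it).
The state is a dict: "time_s": time; "qpos": joint angles; "qvel": joint speeds; "effort": joint torques, N m; "ee_pos": TCP position; "ee_rot": TCP orientation; "force": force on the tool from outside, world axes, zero at the start; "torque": the same for the moment, N m; "gripper_width": finger opening in mm.
Only numpy, scipy, OpenCV 4.12 (cv2) and the standard library are available. Lean on these libraries where they do the work, as an engineer would, in place of code of your own. Each camera call takes 0.05 s, during which the arm holds its last target. There are 200 camera calls.

TASK

The olive jar is to be weighed on the two-pan counter scale, but someone put both steel weights down on the jar's own pan. Leave the jar standing, set both weights gently upright on the other pan, then slide the brass poise along the front beam until the two pans sit level and let go so that the scale rests level by itself. The scale's pivots are delicate: use a light touch on pans, poise and beam, and do not disturb anything else on the table.

Things in the scene. Friction and masses are not known exactly. Their poses are not given: they have to be found in the camera images.
- scale: Grey two-pan counter scale, fixed, 240 front to back x 470 x 150 mm high. Origin: centre of its underside, on the table. +y: towards the goods pan, -y: the weights pan, each centred 145 mm out; -x: its front, with the poise beam 120 mm out. A pointer tower 44 x 66 mm stands between the pans. Delicate pivots: no push or squeeze (both fingers added) on it above 12 N, no blow of a weight above 18 N.
- pan_goods: Round steel pan 180 mm across at the scale's +y side, carrying the jar and at the start both weights. Stays horizontal; as it goes down the other rises equally, 10 mm from level at most, then a stop. Origin: centre of its underside, 120 mm above the table when level; flat floor 3 mm above the origin, 172 mm across; lip top 8 mm above the origin.
- pan_weights: The other pan, same shape, at the scale's -y side, empty at the start. Same origin and sizes. Load anywhere on a pan counts the same.
- beam (a joint): Tilt of the balance, rad: 0 = pans level, negative = goods pan low, positive = goods pan high; stops at about +-0.07. A pan is off its level height by 145 mm times this. Inside the stops 4 g out of balance (0.039 N on a pan) moves each pan 1 mm. It settles within about 1 s. With empty pans and the poise at 0 it is level.
- poise (a joint): Place of the sliding poise on the front beam, m: 0 = its +y (goods) end, 0.18 = its -y (weights) end; starts near 0. It weighs 300 g, is stiff (about 4 N to slide) and stays where left. Each mm towards the weights end counts as 2.07 g (0.0203 N) more on the weights pan.
- poise_tab (a point): Grip point on the upright brass finger tab on the poise, about 137 mm above the table when level. The tab is 14 mm thick along the beam (scale y) and 22 mm across it, from 23 mm below this point to 19 mm above. Below it: the poise body, 32 mm along the beam x 30 mm, and the beam bar, along scale y, its top 32 mm below this point.
- weight_large: 200 g plain steel weight: upright cylinder 34 mm across, 28 mm high, with a round knob 20 mm across on top, 46 mm high in all. Starts in the front half of the goods pan, about 60 mm (along scale y) from the other weight. Origin: centre of its underside.
- weight_small: 100 g steel weight: upright cylinder 27 mm across, 22 mm high, with a round knob 16 mm across on top, 37 mm high in all. Starts in the front half of the goods pan, about 60 mm (along scale y) from the other weight. Origin: centre of its underside.
- jar: Closed glass jar of olives with a steel lid, 62 mm across, 74 mm high, 400 to 620 g (unknown; always 100 g or more over both weights together), standing in the back half of the goods pan. Origin: centre of its underside. Leave it there.
- domino0: Bone domino lying on the table, 50 x 25 x 10 mm, a bystander. Origin: centre of its underside.
- domino1: Bone domino, 50 x 25 x 10 mm, a bystander.
- domino2: Bone domino, 50 x 25 x 10 mm, a bystander.
- domino3: Bone domino, 50 x 25 x 10 mm, a bystander, to the scale's -y side.
- domino_box: Pine domino box with a brass hook latch, 80 x 200 x 55 mm, a bystander on the scale's +y side. Origin: centre of its underside.
- tumbler: Ridged clear glass tumbler, 74 mm across, 95 mm high, a bystander on the scale's +y side.
- ashtray: Dented tin ashtray, 112 mm across, 26 mm high, a bystander on the scale's -y side.
- bottle: Green glass soda bottle, 64 mm across, 235 mm high, a bystander beside the scale's -y end.
Not all that is in view belongs to the job. What is shaped like the weight_large but black or blue is not meant.

How it is judged (in metres and radians):
On the way, in this order (a step that is already met when the one before it is completed fails the run):
1. both weights stand upright and released on the weights pan, the jar still on the goods pan (horizontal distance between each of weight_large, weight_small and pan_weights below 0.075 m and z of weight_large in the frame of pan_weights between -0.002 and 0.007 m and angle between each of weight_large, weight_small, jar's own z axis and vertical below 0.1 rad and z of weight_small in the frame of pan_weights between -0.002 and 0.007 m and horizontal distance between jar and pan_goods below 0.075 m and z of jar in the frame of pan_goods between -0.002 and 0.007 m and contact force between the fingers and scale below 0.05 N and contact force between the fingers and weight_large below 0.05 N and contact force between the fingers and weight_small below 0.05 N), for 0.1 s.
2. the poise has been slid so that the freed scale rests level (all of step 1 and value of joint beam between -0.0138 and 0.0138 rad and velocity of joint beam between -0.03 and 0.03 rad/s), for 0.4 s.
At the end, for the whole second after the job is handed in: Both weights stand upright within 75 mm of the weights pan's centre, the jar upright within 75 mm of the goods pan's centre, and the untouched scale rests level: each pan within 2 mm of its level height (all of step 2).
It fails at once if the fingers or arm push or squeeze the scale's pans, poise or beam with more than 12 N (contact force between any of the fingers, the arm and scale above 12 N).
It fails at once if a weight is dropped or pressed on a pan with more than 18 N (contact force between any of weight_large, weight_small and scale above 18 N).
It fails at once if the jar leaves its place on the goods pan or is tipped (horizontal distance between jar and pan_goods above 0.075 m or angle between jar's own z axis and vertical above 0.2 rad).
It fails at once if a bystander is moved by more than 20 mm (distance of any of domino0, domino1, domino2, domino3, domino_box, tumbler, ashtray, bottle from where it was at the start of the episode above 0.02 m).
It also fails if it takes over 72 s, if anything falls off the work surface, if the arm or the gripper's body presses on something with over 40 N, if the wrist force passes 120 N, or if a joint passes its speed limit or range.

## Working session

There is one attempt and no reset: what is moved stays moved. The work goes in short steps, Python scripts to look and compute and a shell command to move; the robot and the scene stay as the last step left them, time stands still between calls to the robot, and variables do not carry over. Pictures are saved under pics/ and viewed, about 8 in all and at most 12, crops included, and the job is handed in when it is done.

```bash
mkdir -p pics
python3 - <<'E'
from workcell import env, grab_frame, camera_params, spotter
import cv2
s=env.state(); print(s['time_s'],s['ee_pos'],s['ee_rot'],s['gripper_width'],env.hold_point_z)
for c in ('scene','side'):
    f=grab_frame(c); cv2.imwrite(f'pics/{c}0.png',f[:,:,::-1])
    for n in ('scale','pan_goods','pan_weights','poise_tab','weight_large','weight_small','jar'):
        r=spotter.look_for(n,c); print(c,n,[(x['box'],round(x['conf'],2)) for x in r][:4])
E
```

```text
0.0 [ 244.07473588 -520.07218448  213.14593088] [-1.79900842e+02 -7.78644612e-04  2.51410233e+01] 91.3935940597189 -18.8
scene scale [([233.2, 156.0, 196.5, 103.5], 0.57), ([177.6, 190.8, 42.8, 62.0], 0.51)]
scene pan_goods [([355.2, 174.7, 74.4, 72.3], 0.77)]
scene pan_weights [([235.2, 168.2, 74.3, 68.7], 0.74), ([219.8, 202.7, 16.0, 11.0], 0.72), ([351.2, 155.1, 10.7, 15.7], 0.57)]
scene poise_tab [([357.1, 158.9, 13.3, 22.8], 0.78), ([283.9, 148.0, 12.2, 16.0], 0.61), ([233.6, 168.4, 76.9, 67.9], 0.27)]
scene weight_large [([387.7, 155.0, 11.7, 15.7], 0.57), ([376.0, 188.5, 11.3, 15.5], 0.48)]
scene weight_small [([399.3, 191.8, 11.9, 13.6], 0.55)]
scene jar [([378.6, 202.0, 29.5, 37.6], 0.75), ([358.1, 162.3, 11.7, 16.5], 0.48)]
side scale [([236.5, 135.4, 128.7, 160.1], 0.91), ([236.9, 216.2, 78.3, 57.6], 0.58)]
side pan_goods [([235.3, 212.8, 80.1, 60.9], 0.58)]
side pan_weights [([326.7, 90.9, 20.6, 48.9], 0.68), ([327.3, 228.5, 16.8, 25.2], 0.18)]
side poise_tab [([326.6, 229.0, 15.5, 22.6], 0.57)]
side weight_large [([347.7, 300.3, 12.8, 16.0], 0.77), ([375.5, 233.3, 17.7, 10.8], 0.69), ([318.9, 284.5, 13.4, 20.0], 0.66), ([246.5, 206.9, 27.1, 37.3], 0.57)]
side weight_small [([236.3, 213.3, 77.2, 60.9], 0.73), ([277.1, 249.1, 8.4, 16.1], 0.56)]
side jar [([246.8, 208.3, 26.6, 36.6], 0.59)]
```

View pics/scene0.png

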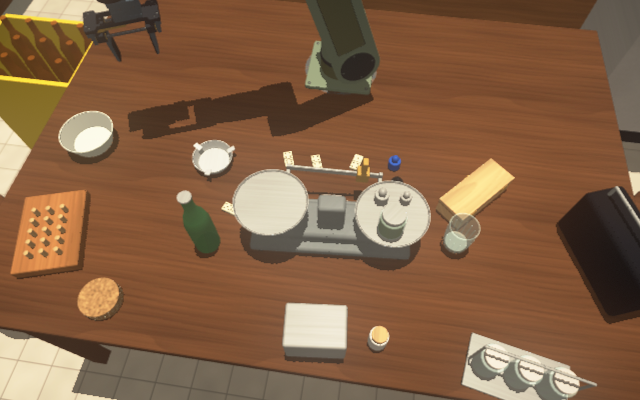

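View pics/side0.png

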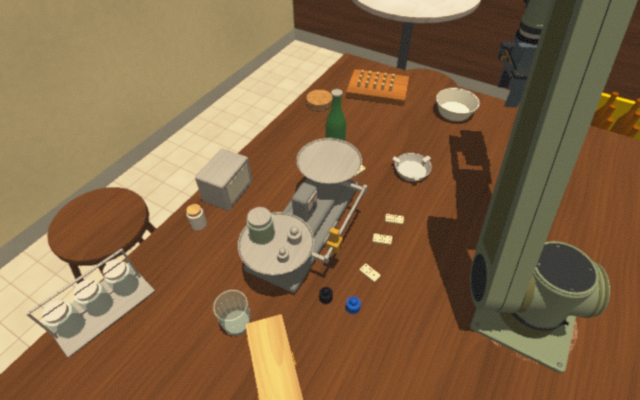

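Scene: the steel weights stand on the goods pan, large at about (382,193) and small at about (405,197). The look-alikes are blue (394,162) and black (397,181), both on the table. The jar is at (393,217) and the poise tab at (364,165).

```bash
cat > h.py <<'E'
from workcell import env, grab_frame, camera_params, spotter
import cv2, numpy as np
def cam(c):
    p=camera_params(c); R=cv2.Rodrigues(np.array(p['rvec'],float))[0]; return np.array(p['K'],float),R,np.array(p['tvec'],float).ravel()
def back(c,uv,z,C=None):
    K,R,t=C or cam(c); d=R.T@np.linalg.inv(K)@[uv[0],uv[1],1]; o=-R.T@t
    return o+d*(z-o[2])/d[2]
def proj(c,P,C=None):
    K,R,t=C or cam(c); q=(R@np.atleast_2d(P).T).T+t; q=q@K.T; return q[:,:2]/q[:,2:]
def tri(obs):
    A=np.zeros((3,3));b=np.zeros(3)
    for C,uv in obs:
        K,R,t=C; d=R.T@np.linalg.inv(K)@[uv[0],uv[1],1]; d/=np.linalg.norm(d); o=-R.T@t; M=np.eye(3)-np.outer(d,d); A+=M;b+=M@o
    return np.linalg.solve(A,b)
E
python3 - <<'E'
from h import *
p=lambda n,v:print(n,np.round(v,1))
p('goods',back('scene',(392.4,211),116)); p('weights',back('scene',(272.3,202.6),136))
p('large knob',back('scene',(382,192),150)); p('small',back('scene',(405,197),140))
p('tab',tri([(cam('scene'),(364,163)),(cam('side'),(335,234))]))
p('blue',back('scene',(394,164),10));p('black',back('scene',(397,182),10)); p('dom',back('scene',(357,161),5))
p('bottle',back('scene',(205,235),50));p('bottletop',tri([(cam('scene'),(184,196)),(cam('side'),(337,93))]))
p('jar',tri([(cam('scene'),(393,209)),(cam('side'),(259,215))]))
p('tumb',back('scene',(463,225),95));
C=cam('wrist');p('wristcam pos',-C[1].T@C[2]);p('axis',C[1]);p('K',C[0])
E
```

```text
goods [569.8 191.4 116. ]
weights [599.4 -92.  136. ]
large knob [541.6 160.5 150. ]
small [541.4 216.  140. ]
tab [455.8 111.6 134.5]
blue [359.7 195.6  10. ]
black [418.2 207.8  10. ]
dom [361.   91.6   5. ]
bottle [ 667.5 -256.5   50. ]
bottletop [ 662.4 -261.6  230.9]
jar [609.1 187.9 191.8]
tumb [571.8 363.   95. ]
wristcam pos [ 307.  -491.2  384.1]
axis [[ 0.4 -0.9  0. ]
 [-0.9 -0.4  0.2]
 [-0.2 -0.1 -1. ]]
K [[345.2   0.  322.4]
 [  0.  345.2 201. ]
 [  0.    0.    1. ]]
```

```bash
python3 -m jog '0 0 -2 5 11.4 3.5 0.5;0 0 -3.8 5 11.4 3.5 0.5;0 0 -3.8 5 11.4 3.5 0.5;0 0 -3.8 5 11.4 3.5 0.5;0 0 -3.8 5 11.4 3.5 0.5' 20; python3 -m jog '0 0 0 5.2 11.4 0 0.5;0 0 0 5.2 11.4 0 0.5;0 0 0 5.2 11.4 0 0.5;0 0 0 5.2 11.4 0 0.5;0 0 0 5.2 11.4 0 0.5' ;python3 -m jog '0 0 0 0 0 0 0.5;0 0 0 0 0 0 0.5'
python3 - <<'E'
from h import *
s=env.state();print(s['time_s'],s['ee_pos'],s['ee_rot'],s['qpos'])
C=cam('wrist'); f=grab_frame('wrist'); cv2.imwrite('pics/w1.png',f[:,:,::-1])
for n,z in (('pan_goods',116),('pan_weights',136),('poise_tab',150),('weight_large',150),('weight_small',140),('jar',187)):
    for x in spotter.look_for(n,'wrist')[:3]:
        b=x['box'];uv=(b[0]+b[2]/2,b[1]+b[3]/2); print(n,np.round(b),round(x['conf'],2),np.round(back('',uv,z,C),1))
E
```

```text
time_s: 1.42
ee_pos: [365.6, -243.3, 299.3]
ee_rot: [180.0, -0.1, 6.1]
force: [1.2, 0.6, -0.2]
gripper_width: 46.3
time_s: 2.05
ee_pos: [495.4, 41.3, 298.8]
ee_rot: [180.0, -0.1, 6.2]
force: [0.9, -1.2, 0.4]
gripper_width: 45.5
time_s: 2.3
ee_pos: [494.5, 39.0, 298.4]
ee_rot: [180.0, 0.0, 6.2]
force: [0.2, -0.7, 0.5]
gripper_width: 45.4
2.3 [494.4801698   39.00740491 298.39988846] [1.79957160e+02 4.60293708e-02 6.17805193e+00] [ 3.21254175e+00  8.60068409e+00  9.05764038e+01 -4.57443600e-02
  8.08666663e+01  8.70417510e+01]
pan_goods [ 83.   0. 184. 178.] 0.73 [569.6 191.1 116. ]
pan_weights [384.   0. 199. 188.] 0.73 [ 595.  -100.1  136. ]
poise_tab [233. 184.  36.  43.] 0.74 [469.7 104.1 150. ]
poise_tab [524. 205.  88.  60.] 0.23 [ 473.3 -205.4  150. ]
weight_large [181. 106.  40.  40.] 0.93 [539.5 153.8 150. ]
weight_large [182. 188.  32.  29.] 0.78 [467.8 154.7 150. ]
weight_small [125. 107.  38.  33.] 0.97 [535.2 209.6 140. ]
```

View pics/w1.png

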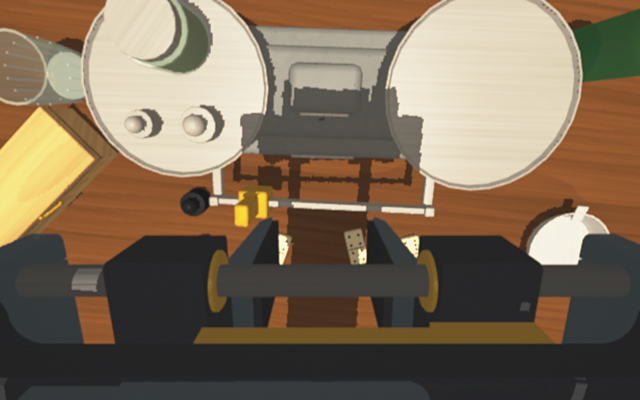

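Run:
```python
import cv2
f=cv2.imread('pics/w1.png')[95:230,110:275]; cv2.imwrite('pics/w1c.png',cv2.resize(f,None,fx=4,fy=4,interpolation=cv2.INTER_CUBIC))
```

```text
(no output)
```

View pics/w1c.png

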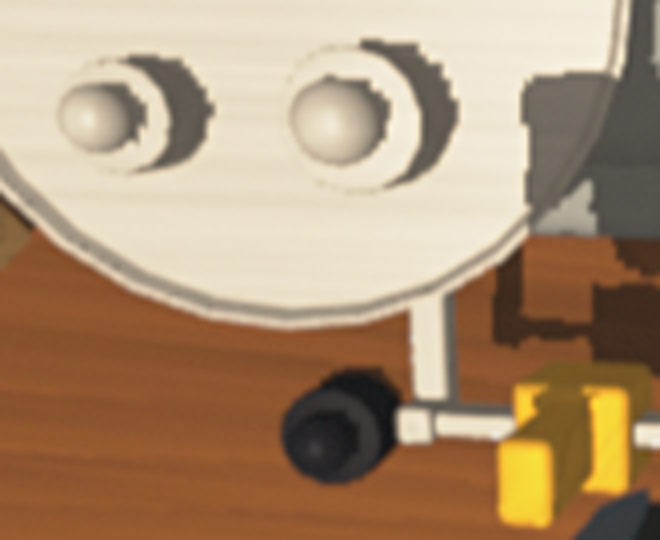

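Run:
```python
from h import *
C=cam('wrist');print(-C[1].T@C[2])
for n,uv,z in (('Lknob',(193.2,125.5),149),('Lbody',(198.5,124.6),141),('Sknob',(133.7,124.5),142),('Sbody',(138.2,123.8),135),('tabtop',(241.5,215.5),156),('beam+end',(214,201),105),('beam-end',(431,212),105)):
    print(n,np.round(back('',uv,z,C),1))
```

```text
[563.5307492   45.32347513 468.9057197 ]
Lknob [539.7 160.4 149. ]
Lbody [540.4 158.4 141. ]
Sknob [534.3 217.7 142. ]
Sbody [534.8 217.2 135. ]
tabtop [461.4 111.5 156. ]
beam+end [458.1 152.8 105. ]
beam-end [470.4 -84.4 105. ]
```

Run:
```python
from h import *
from scipy.optimize import least_squares
C=cam('wrist'); f=cv2.imread('pics/w1.png')
# fit rim circle using silhouettes l/r/bottom of boxes
for n,z,l,r,b,g in (('goods',118,83,267,178,(569,191)),('weights',138,384,582.5,188,(598,-95))):
    def res(p):
        a=np.linspace(0,2*np.pi,180); P=np.c_[p[0]+90*np.cos(a),p[1]+90*np.sin(a),np.full(180,z)]; q=proj('',P,C)
        return [q[:,0].min()-l,q[:,0].max()-r,q[:,1].max()-b]
    s=least_squares(res,g,diff_step=1e-3); print(n,s.x,s.fun)
```

```text
goods [572.49499146 188.88344277] [-1.77479346  1.80012318  0.26329567]
weights [596.7329801  -98.58271058] [ 0.04302084 -0.04227821 -0.00672756]
```

```bash
python3 -m jog '0 0 0 1.82 4.82 -2 0.49;0 0 0 1.82 4.82 -4.6 0.49;0 0 0 1.82 4.82 -4.6 0.49;0 0 0 1.82 4.82 -4.6 0.49;0 0 0 1.82 4.82 -4.6 0.49'
python3 - <<'E'
from h import *
s=env.state();print(s['time_s'],s['ee_pos'],s['ee_rot'])
C=cam('wrist'); f=grab_frame('wrist'); cv2.imwrite('pics/w2.png',f[:,:,::-1])
print(proj('',[s['ee_pos'],[540,159.5,141],[540,159.5,159]],C))
E
```

```text
time_s: 3.28
ee_pos: [540.8, 159.2, 184.5]
ee_rot: [180.0, -0.1, 6.1]
force: [0.8, 0.6, 0.8]
gripper_width: 44.9
3.275 [540.81326552 159.17047672 184.52597617] [ 1.79979918e+02 -7.05709759e-02  6.11849565e+00]
[[321.85035525 247.80396057]
 [321.28970791 223.48923347]
 [321.20866085 232.84213408]]
```

View pics/w2.png

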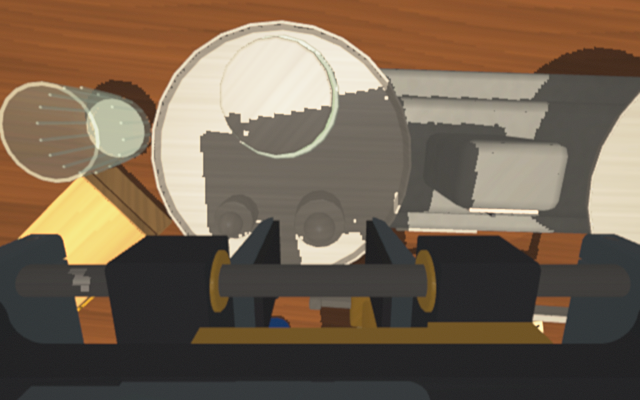

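The knobs sit at about (320,227) and (233,222). The large one is centred between the fingers, as the projection predicted.

```bash
python3 -m jog '0 0 0 0 0 -1.3 0.49;0 0 0 0 0 -2.2 0.49;0 0 0 0 0 -2.5 0.49;0 0 0 0 0 -2.5 0.49' 15; python3 -m jog '0 0 0 0 0 0 0.3;0 0 0 0 0 0 0.3;0 0 0 0 0 0 0.3;0 0 0 0 0 0 0.3;0 0 0 0 0 0 0.3' 15
```

```text
time_s: 3.82
ee_pos: [541.0, 159.3, 122.2]
ee_rot: [-180.0, -0.1, 6.1]
force: [-0.3, 0.5, 0.6]
gripper_width: 44.7
time_s: 4.45
ee_pos: [541.2, 160.1, 122.0]
ee_rot: [-180.0, -0.1, 6.1]
force: [0.0, 1.1, 5.7]
gripper_width: 33.5
```

```bash
python3 -m jog '0 0 0 0 0 0.2 0.3;0 0 0 0 0 1.2 0.3;0 0 0 0 0 2.6 0.3;0 0 0 0 0 2.6 0.3'
```

```text
time_s: 4.95
ee_pos: [541.3, 160.0, 187.8]
ee_rot: [-180.0, -0.2, 6.1]
force: [0.4, 0.0, -1.9]
gripper_width: 33.9
```

```bash
python3 -m jog '0 0 0 0.57 -4.6 0.2 0.3;0 0 0 1.13 -9.16 0.2 0.3;0 0 0 1.13 -9.16 0.2 0.3;0 0 0 1.13 -9.16 0.2 0.3;0 0 0 1.13 -9.16 0 0.3';python3 -m jog '0 0 0 0 0 0 0.3;0 0 0 0 0 -0.8 0.3;0 0 0 0 0 -1.4 0.3;0 0 0 0 0 -1.6 0.3;0 0 0 0 0 -1.6 0.3'
```

```text
time_s: 5.58
ee_pos: [567.7, -72.0, 184.1]
ee_rot: [180.0, 0.2, 5.9]
force: [-0.6, 1.2, -2.8]
gripper_width: 33.6
time_s: 6.2
ee_pos: [568.5, -68.7, 145.8]
ee_rot: [-180.0, 0.0, 6.2]
force: [-1.0, 0.1, -2.1]
gripper_width: 33.3
```

Run:
```python
from h import *
f=grab_frame('side'); cv2.imwrite('pics/s2.png',cv2.resize(f[100:280,220:400,::-1],None,fx=3.3,fy=3.3,interpolation=cv2.INTER_CUBIC))
```

```text
(no output)
```

View pics/s2.png

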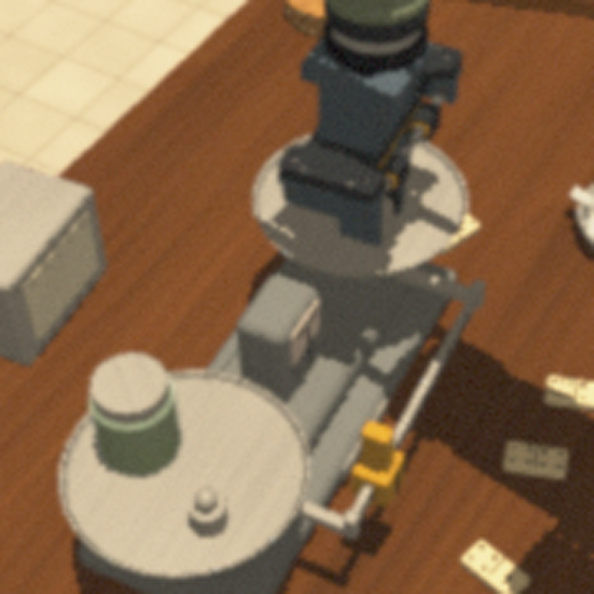

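The large weight is held over the weights pan. The jar and small weight still stand on the goods pan, at about (205,510) in the crop for the small weight. Next I lower in 1 mm steps.

```bash
for i in 1 ; do :; done; python3 -m jog '0 0 0 0 0 -0.04 0.3;0 0 0 0 0 -0.08 0.3;0 0 0 0 0 -0.08 0.3'; python3 -m jog '0 0 0 0 0 -0.04 0.3;0 0 0 0 0 -0.04 0.3'; python3 -m jog '0 0 0 0 0 -0.04 0.3;0 0 0 0 0 -0.04 0.3'; python3 -m jog '0 0 0 0 0 -0.04 0.3;0 0 0 0 0 -0.04 0.3'
```

```text
time_s: 6.62
ee_pos: [568.6, -69.3, 144.2]
ee_rot: [180.0, -0.0, 6.1]
force: [0.6, -0.1, -2.4]
gripper_width: 33.6
time_s: 6.88
ee_pos: [568.5, -69.2, 143.0]
ee_rot: [-180.0, 0.0, 6.1]
force: [0.4, -0.5, -1.6]
gripper_width: 33.6
time_s: 7.12
ee_pos: [568.6, -69.3, 142.5]
ee_rot: [180.0, -0.0, 6.1]
force: [-1.0, 0.2, 1.6]
gripper_width: 33.5
time_s: 7.38
ee_pos: [568.6, -69.3, 141.3]
ee_rot: [180.0, -0.0, 6.1]
force: [-2.5, 0.1, 2.6]
gripper_width: 33.7
```

```bash
python3 -m jog '0 0 0 0 0 0.04 0.3;0 0 0 0 0 0.04 0.4;0 0 0 0 0 0.04 0.47;0 0 0 0 0 0.04 0.47'; python3 -m jog '0 0 0 0 0 0.6 0.47;0 0 0 0 0 2 0.47;0 0 0 0 0 2 0.47'
```

```text
time_s: 7.88
ee_pos: [568.7, -69.2, 141.9]
ee_rot: [180.0, -0.0, 6.1]
force: [-0.1, -0.0, -0.2]
gripper_width: 42.9
time_s: 8.25
ee_pos: [570.7, -69.5, 195.9]
ee_rot: [179.9, -0.4, 6.1]
force: [0.3, -0.8, 0.0]
gripper_width: 42.7
```

```bash
python3 -m jog '0 0 0 -0.7 5.7 0 0.45;0 0 0 -1.36 11.47 0 0.45;0 0 0 -1.36 11.47 0 0.45;0 0 0 -1.36 11.47 0 0.45;0 0 0 -1.36 11.47 0 0.45'; python3 -m jog '0 0 0 0 0 0 0.45; 0 0 0 0 0 0 0.45;0 0 0 0 0 -0.4 0.45'
python3 - <<'E'
from h import *
s=env.state();print(s['ee_pos'])
C=cam('wrist'); f=grab_frame('wrist'); cv2.imwrite('pics/w3.png',f[150:300,200:440,::-1].repeat(3,0).repeat(3,1))
print(proj('',[s['ee_pos'],[534.5,217.4,135],[534.5,217.4,142]],C))
E
```

```text
time_s: 8.88
ee_pos: [533.6, 220.2, 191.9]
ee_rot: [-180.0, 0.0, 6.3]
force: [0.2, -0.3, -0.4]
gripper_width: 41.5
time_s: 9.25
ee_pos: [535.2, 216.5, 182.4]
ee_rot: [-180.0, -0.1, 6.1]
force: [0.2, 0.6, -0.0]
gripper_width: 41.1
[535.24687914 216.46733334 182.35600311]
[[321.80320332 247.78287601]
 [320.39933201 221.51024629]
 [320.33836102 224.84677494]]
```

View pics/w3.png

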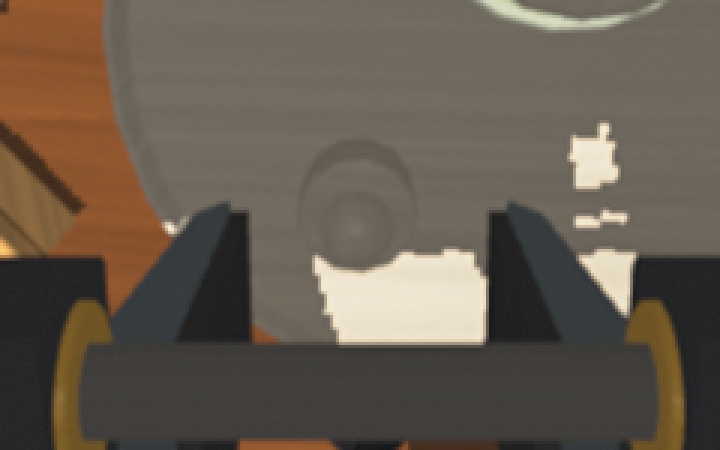

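```bash
python3 -m jog '0 0 0 0 0 -1.3 0.42;0 0 0 0 0 -2.2 0.42;0 0 0 0 0 -2.45 0.42;0 0 0 0 0 -2.45 0.42'; python3 -m jog '0 0 0 0 0 0 0.22;0 0 0 0 0 0 0.22;0 0 0 0 0 0 0.22;0 0 0 0 0 0 0.22' 12; python3 -m jog '0 0 0 0 0 0.2 0.22;0 0 0 0 0 1.2 0.22;0 0 0 0 0 2.8 0.22;0 0 0 0 0 2.8 0.22'
```

```text
time_s: 9.8
ee_pos: [534.8, 217.0, 120.8]
ee_rot: [180.0, 0.0, 6.1]
force: [-0.0, 0.2, -0.4]
gripper_width: 38.2
time_s: 10.3
ee_pos: [535.3, 217.7, 121.5]
ee_rot: [-180.0, -0.1, 6.1]
force: [1.1, -0.1, 3.2]
gripper_width: 26.4
time_s: 10.8
ee_pos: [536.0, 218.2, 193.8]
ee_rot: [-179.9, -0.3, 6.1]
force: [0.6, -0.7, -0.6]
gripper_width: 26.2
```

```bash
python3 -m jog '0 0 0 0.8 -7 0.2 0.22;0 0 0 1.6 -13.85 0.2 0.22;0 0 0 1.6 -13.85 0.2 0.22;0 0 0 1.6 -13.85 0.2 0.22;0 0 0 1.6 -13.85 0.2 0.22';python3 -m jog '0 0 0 0 -0.85 0 0.22;0 0 0 0 -0.85 0 0.22'
python3 - <<'E'
from workcell import env
s=env.state();print(s['ee_pos'])
E
```

```text
time_s: 11.42
ee_pos: [569.4, -94.6, 194.0]
ee_rot: [-179.9, 0.1, 6.1]
force: [0.1, -0.2, -1.3]
gripper_width: 26.4
time_s: 11.68
ee_pos: [569.5, -114.8, 194.1]
ee_rot: [-179.9, 0.1, 6.0]
force: [-1.1, 0.2, -1.2]
gripper_width: 26.6
[ 569.51267682 -114.84795364  194.11451588]
```

```bash
python3 -m jog '0 0 0 0.22 -0.56 0 0.22;0 0 0 0.22 -0.56 -0.8 0.22;0 0 0 0.22 -0.56 -1.5 0.22;0 0 0 0.22 -0.56 -1.9 0.22;0 0 0 0.22 -0.56 -1.9 0.22';python3 -m jog '0 0 0 0 0 -0.06 0.22;0 0 0 0 0 -0.08 0.22;0 0 0 0 0 -0.08 0.22'; python3 -m jog '0 0 0 0 0 -0.04 0.22;0 0 0 0 0 -0.04 0.22'; python3 -m jog '0 0 0 0 0 -0.04 0.22;0 0 0 0 0 -0.04 0.22'
```

```text
time_s: 12.3
ee_pos: [575.7, -127.4, 147.3]
ee_rot: [-180.0, 0.1, 6.2]
force: [0.2, 0.0, -1.4]
gripper_width: 26.8
time_s: 12.68
ee_pos: [576.1, -128.2, 146.3]
ee_rot: [180.0, -0.0, 6.1]
force: [-0.4, -0.3, -0.7]
gripper_width: 26.6
time_s: 12.92
ee_pos: [575.9, -128.1, 144.9]
ee_rot: [180.0, 0.0, 6.1]
force: [0.7, -0.4, -1.1]
gripper_width: 26.5
time_s: 13.18
ee_pos: [575.9, -128.1, 143.8]
ee_rot: [180.0, 0.0, 6.1]
force: [-0.2, -0.4, -1.9]
gripper_width: 26.4
```

```bash
python3 -m jog '0 0 0 0 0 -0.04 0.22;0 0 0 0 0 -0.04 0.22'; python3 -m jog '0 0 0 0 0 -0.04 0.22;0 0 0 0 0 -0.04 0.22'; python3 -m jog '0 0 0 0 0 -0.04 0.22;0 0 0 0 0 -0.04 0.22'
```

```text
time_s: 13.42
ee_pos: [575.9, -128.1, 142.8]
ee_rot: [180.0, 0.0, 6.1]
force: [0.2, 0.1, -1.2]
gripper_width: 26.3
time_s: 13.68
ee_pos: [575.8, -128.1, 141.8]
ee_rot: [-180.0, 0.0, 6.1]
force: [-0.2, 0.4, -0.9]
gripper_width: 26.2
time_s: 13.92
ee_pos: [576.0, -128.1, 141.1]
ee_rot: [180.0, -0.0, 6.1]
force: [-0.0, 0.2, 0.5]
gripper_width: 26.5
```

```bash
python3 -m jog '0 0 0 0 0 -0.02 0.22;0 0 0 0 0 -0.02 0.3;0 0 0 0 0 0 0.4;0 0 0 0 0 0 0.4'; python3 -m jog '0 0 0 0 0 0.6 0.4;0 0 0 0 0 2.2 0.4;0 0 0 0 0 3.2 0.4;0 0 0 0 0 3.2 0.4'
python3 - <<'E'
from h import *
s=env.state();print(s['ee_pos'])
f=grab_frame('side'); cv2.imwrite('pics/s3.png',cv2.resize(f[100:280,220:400,::-1],None,fx=3.3,fy=3.3,interpolation=cv2.INTER_CUBIC))
E
```

```text
time_s: 14.42
ee_pos: [576.0, -128.1, 140.9]
ee_rot: [180.0, -0.0, 6.1]
force: [0.4, 0.1, 0.6]
gripper_width: 36.1
time_s: 14.92
ee_pos: [577.4, -128.5, 224.0]
ee_rot: [179.9, -0.3, 6.1]
force: [-0.5, -0.0, 0.7]
gripper_width: 36.6
[ 577.3905404  -128.45069058  223.96232234]
```

View pics/s3.png

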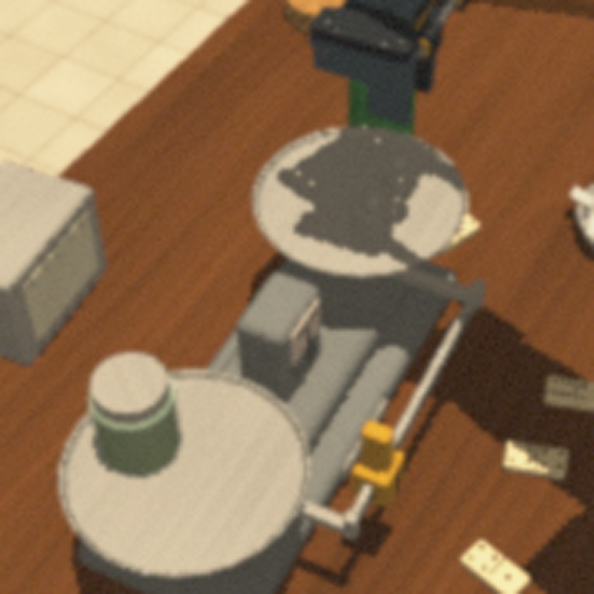

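```bash
python3 -m jog '0 0 0 -2.3 4.8 0 0.33;0 0 0 -4.7 9.6 0 0.33;0 0 0 -4.7 9.6 -0.6 0.33;0 0 0 -4.7 9.6 -1.2 0.33;0 0 0 -4.7 9.6 -1.5 0.33'; python3 -m jog '0 0 0 0 0 0 0.33;0 0 0 0 0 0 0.33' 5
python3 - <<'E'
from h import *
s=env.state();print(s['ee_pos'])
C=cam('wrist'); f=grab_frame('wrist'); cv2.imwrite('pics/w4.png',f[:,:,::-1])
print(proj('',[s['ee_pos'],[460,111.5,151],[460,111.5,132]],C))
f=grab_frame('side');np.save('side_ref.npy',f); f=grab_frame('scene');np.save('scene_ref.npy',f)
for c in('side','scene'): print(c,proj(c,[[609,188,150],[609,188,160],[597,-97,130],[597,-97,120]]))
E
```

```text
time_s: 15.6
ee_pos: [455.5, 113.9, 181.6]
ee_rot: [-180.0, 0.2, 6.3]
force: [0.1, -0.8, -0.8]
gripper_width: 30.2
time_s: 15.85
ee_pos: [458.8, 111.3, 183.2]
ee_rot: [180.0, 0.0, 6.1]
force: [-0.2, -0.0, 0.0]
gripper_width: 30.3
[458.79592037 111.33858782 183.23206629]
[[321.80035886 247.76420437]
 [321.80032169 226.01365167]
 [321.82975219 216.94025328]]
side [[262.36828342 225.60679007]
 [261.88385582 222.98257602]
 [327.76954224 161.01866908]
 [327.7313435  163.64177356]]
scene [[391.6986063  218.69520726]
 [392.28665719 216.6524046 ]
 [270.6744519  202.69863774]
 [271.09087279 204.75302432]]
```

View pics/w4.png

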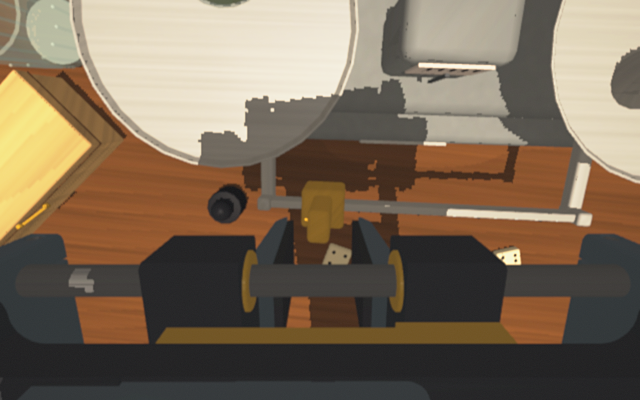

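```bash
python3 -m jog '0 0 0 0 0 -1.2 0.33;0 0 0 0 0 -2 0.33;0 0 0 0 0 -2.37 0.33;0 0 0 0 0 -2.37 0.33' 20; python3 -m jog '0 0 0 0.01 -0.1 0 0.33;0 0 0 0.01 -0.18 0 0.33;0 0 0 0.02 -0.24 0 0.33;0 0 0 0.02 -0.28 0 0.33;0 0 0 0.03 -0.32 0 0.33';python3 -m jog '0 0 0 0 -0.04 0 0.33;0 0 0 0.01 -0.08 0 0.33;0 0 0 0.01 -0.12 0 0.33;0 0 0 0.01 -0.16 0 0.33;0 0 0 0.02 -0.2 0 0.33'
```

```text
time_s: 16.5
ee_pos: [458.6, 111.5, 124.0]
ee_rot: [180.0, 0.0, 6.1]
force: [-0.1, -0.3, 0.7]
gripper_width: 30.1
time_s: 17.12
ee_pos: [459.4, 104.5, 124.6]
ee_rot: [-179.9, -0.1, 6.1]
force: [-1.0, 4.4, 3.5]
gripper_width: 30.1
time_s: 17.75
ee_pos: [459.8, 98.8, 124.2]
ee_rot: [180.0, -0.0, 6.1]
force: [-0.9, 4.4, 3.8]
gripper_width: 30.5
```

```bash
python3 -m jog '0 0 0 0.01 -0.16 0 0.33;0 0 0 0.03 -0.38 0 0.33;0 0 0 0.05 -0.62 0 0.33;0 0 0 0.07 -0.86 0 0.33;0 0 0 0.09 -1.1 0 0.33';python3 -m jog '0 0 0 0.01 -0.2 0 0.33;0 0 0 0.03 -0.4 0 0.33;0 0 0 0.05 -0.6 0 0.33'
cat > tilt.py <<'E'
from h import *
def shift(c,P,r=20):
    a=np.load(c+'_ref.npy');b=grab_frame(c)
    u,v=np.round(proj(c,[P])[0]).astype(int)
    best=None
    T=cv2.cvtColor(a[v-r:v+r+1,u-r:u+r+1],cv2.COLOR_RGB2GRAY).astype(np.float32);m=8
    I=cv2.cvtColor(b[v-r-m:v+r+m+1,u-r-m:u+r+m+1],cv2.COLOR_RGB2GRAY).astype(np.float32)
    W=np.float32([[1,0,m],[0,1,m]])
    cc,W=cv2.findTransformECC(T,I,W,cv2.MOTION_TRANSLATION,(3,200,1e-5),None,3)
    d=W[:,2]-m
    q=proj(c,[P,np.array(P)+[0,0,10]]);g=(q[1]-q[0])/10
    return round(float(d@g/(g@g)),2),np.round(d,2),round(cc,3)
s=env.state();print(s['time_s'],s['ee_pos'],s['force'])
for c in('side','scene'): print(c,'jar dz',shift(c,(609,188,150)))
E
python3 tilt.py
```

```text
time_s: 18.38
ee_pos: [461.7, 70.8, 124.0]
ee_rot: [180.0, 0.0, 6.1]
force: [-0.3, 4.5, 3.8]
gripper_width: 30.0
time_s: 18.75
ee_pos: [462.9, 56.0, 124.1]
ee_rot: [180.0, 0.0, 6.1]
force: [-0.8, 3.9, 3.6]
gripper_width: 29.7
18.75 [462.85922408  56.02890393 124.06728217] [-0.83060252  3.92713839  3.60334044]
side jar dz (12.12, array([-0.6 , -3.18], dtype=float32), 0.998)
scene jar dz (12.17, array([ 0.76, -2.47], dtype=float32), 0.997)
```

```bash
python3 -m jog '0 0 0 0 0.1 0 0.33;0 0 0 0 0.32 0 0.33;0 0 0 0 0.32 0 0.33;0 0 0 0 0.32 0 0.33;0 0 0 0 0.32 0 0.33'; python3 -m jog '0 0 0 0 0 0 0.33;0 0 0 0 0 0 0.33;0 0 0 0 0 0 0.33;0 0 0 0 0 0 0.33;0 0 0 0 0 0 0.33';python3 tilt.py
```

```text
time_s: 19.48
ee_pos: [463.2, 64.3, 124.1]
ee_rot: [180.0, 0.0, 6.2]
force: [0.1, 1.3, -1.0]
gripper_width: 30.2
time_s: 20.1
ee_pos: [463.2, 64.4, 124.2]
ee_rot: [180.0, -0.0, 6.1]
force: [0.2, -0.7, 0.1]
gripper_width: 30.0
20.1 [463.18000713  64.35760678 124.15090212] [ 0.20660843 -0.6860143   0.12636718]
side jar dz (6.88, array([-0.36, -1.8 ], dtype=float32), 0.997)
scene jar dz (7.33, array([ 0.29, -1.54], dtype=float32), 0.997)
```

```bash
python3 -m jog '0 0 0 0 -0.24 0 0.33;0 0 0 0.01 -0.32 0 0.33;0 0 0 0.02 -0.42 0 0.33;0 0 0 0.03 -0.52 0 0.33;0 0 0 0.04 -0.57 0 0.33'; python3 -m jog '0 0 0 0 0 0 0.33'; python3 -m jog '0 0 0 0 0.1 0 0.33;0 0 0 0 0.3 0 0.33;0 0 0 0 0.32 0 0.33;0 0 0 0 0.32 0 0.33;0 0 0 0 0.32 0 0.33';  python3 -m jog '0 0 0 0 0 0 0.33;0 0 0 0 0 0 0.33;0 0 0 0 0 0 0.33;0 0 0 0 0 0 0.33;0 0 0 0 0 0 0.33';python3 tilt.py
```

```text
time_s: 20.82
ee_pos: [464.3, 50.2, 124.3]
ee_rot: [-180.0, -0.0, 6.1]
force: [-0.3, 3.6, 3.6]
gripper_width: 30.0
time_s: 20.95
ee_pos: [464.3, 49.9, 124.2]
ee_rot: [180.0, -0.0, 6.1]
force: [-0.9, 3.1, 0.8]
gripper_width: 30.2
time_s: 21.58
ee_pos: [464.2, 58.1, 124.1]
ee_rot: [180.0, 0.0, 6.1]
force: [0.7, -0.0, 1.4]
gripper_width: 30.0
time_s: 22.2
ee_pos: [464.2, 58.1, 124.1]
ee_rot: [180.0, 0.0, 6.1]
force: [-0.6, -0.1, 0.9]
gripper_width: 29.9
22.2 [464.15899678  58.12462264 124.14364456] [-0.61929909 -0.12900239  0.91177118]
side jar dz (9.36, array([-0.49, -2.45], dtype=float32), 0.997)
scene jar dz (9.47, array([ 0.41, -1.98], dtype=float32), 0.997)
```

```bash
python3 -m jog '0 0 0 0 -0.24 0 0.33;0 0 0 0 -0.3 0 0.33;0 0 0 0 -0.35 0 0.33;0 0 0 0.01 -0.385 0 0.33;0 0 0 0.01 -0.385 0 0.33'; python3 -m jog '0 0 0 0 0.1 0 0.33;0 0 0 0 0.3 0 0.33;0 0 0 0 0.3 0.4 0.33;0 0 0 0 0.3 1.5 0.33;0 0 0 0 0.3 3 0.33';  python3 -m jog '0 0 0 -2 0 1.5 0.33;0 0 0 -4 0 3 0.33;0 0 0 -4 0 3 0.33;0 0 0 -4 0 3 0.33;0 0 0 -4 0 3 0.33'; python3 -m jog '0 0 0 0 0 0 0.33;0 0 0 0 0 0 0.33;0 0 0 0 0 0 0.33;0 0 0 0 0 0 0.33';python3 tilt.py
python3 - <<'E'
from h import *
f=grab_frame('wrist'); cv2.imwrite('pics/w5.png',f[:,:,::-1]); C=cam('wrist')
g=grab_frame('side');cv2.imwrite('pics/s5.png',g[:,:,::-1])
s=env.state();print(s['ee_pos'])
for n,z in (('weight_large',157),('weight_small',150)):
    for x in spotter.look_for(n,'wrist')[:3]:
        b=x['box'];uv=(b[0]+b[2]/2,b[1]+b[3]/2); print(n,np.round(b),round(x['conf'],2),np.round(back('',uv,z,C),1))
E
```

```text
time_s: 22.92
ee_pos: [464.6, 48.4, 124.2]
ee_rot: [180.0, -0.0, 6.2]
force: [-0.4, 2.0, 2.8]
gripper_width: 30.0
time_s: 23.55
ee_pos: [463.9, 55.8, 199.9]
ee_rot: [180.0, 0.1, 6.2]
force: [-0.0, 0.6, 0.2]
gripper_width: 29.7
time_s: 24.18
ee_pos: [364.8, 55.9, 273.1]
ee_rot: [180.0, 0.1, 6.1]
force: [0.7, 1.0, 0.7]
gripper_width: 30.2
time_s: 24.68
ee_pos: [364.5, 56.0, 274.0]
ee_rot: [180.0, 0.0, 6.1]
force: [-0.4, -0.1, -0.7]
gripper_width: 30.2
24.675 [364.48453327  56.0141808  274.04008228] [-0.35384654 -0.10889942 -0.72262729]
side jar dz (9.8, array([-0.5 , -2.57], dtype=float32), 0.996)
scene jar dz (9.94, array([ 0.5 , -2.06], dtype=float32), 0.997)
[364.42736423  55.99708174 274.20284221]
weight_large [195. 147.  37.  27.] 0.67 [384.6 149.2 157. ]
weight_large [189.  88.  34.  31.] 0.59 [430.  156.5 157. ]
```

View pics/w5.png

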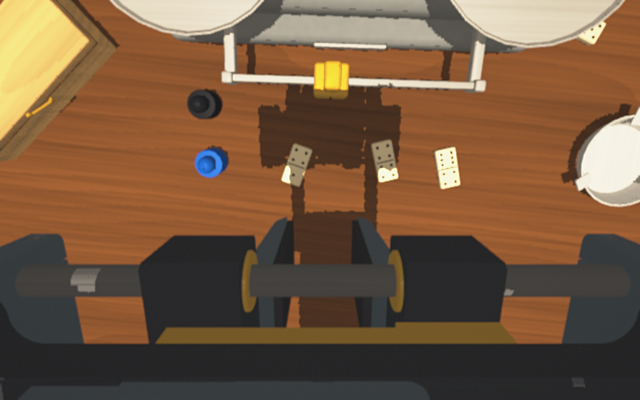

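The arm is clear and the poise stands at (331,78), near mid-beam. I check the weights and pan heights in the side view.

Run:
```python
from h import *
f=grab_frame('side');cv2.imwrite('pics/s6.png',cv2.resize(f[130:280,230:380,::-1],None,fx=4,fy=4,interpolation=cv2.INTER_CUBIC))
exec(open('tilt.py').read().split('s=env')[0])
for c in('side','scene'): print(c,'weights pan dz',shift(c,(597,-97,136),45 if c=='side' else 38))
```

```text
side weights pan dz (-18.98, array([11.12,  5.25], dtype=float32), 0.29)
scene weights pan dz (-8.83, array([0.37, 1.86], dtype=float32), 0.992)
```

View pics/s6.png

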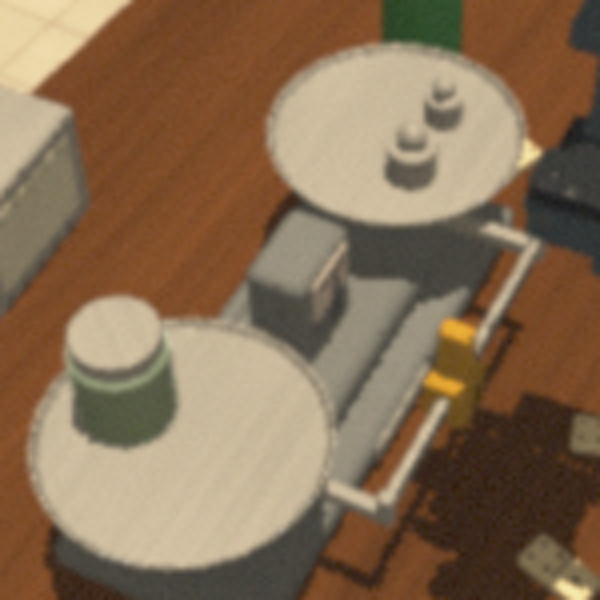

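```bash
python3 -c "
from workcell import env
print(env.job_done(), env.state()['time_s'])"
```

```text
the job is handed in; nothing more can be done
the job is handed in; nothing more can be done
```

Both steel weights stand upright on the weights pan, the jar is still on the goods pan, and the scale rests about level with the arm clear. I handed the job in about 25 s into the 72 s allowed; it reports no verdict.

**How it was done:** I moved the 200 g weight and then the 100 g weight, each gripped by its body and lowered in 1 mm steps until the force showed contact. I then pushed the poise with one open finger, about 4.5 N along the beam plus up to 3.8 N downward. After each push I backed off and measured the tilt with the scale free.

**Last checks:**
- **Level:** The jar had risen 9.8 mm in the side camera and 9.9 mm in the scene camera. Level should be about 10.15 mm above the low stop, so the goods pan should be about 0.3 mm low, against 2 mm allowed. That rests on the stated "about 0.07 rad" stop, which I did not check separately.
- **Weights pan:** A cross-check from the scene camera gave a drop of 8.8 mm, about 1 mm off the jar reading. The patch included background and the weights' changed shadows. The same check from the side camera failed to match (correlation 0.29), so I discarded it.
- **Weights and bystanders:** The last side picture shows both weights upright and the jar in place. After the weights were set down, the wrist-camera detector did not find them, because the pan was out of its view. I saw no bystander moved in the pictures, but did not measure their positions.

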